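# Clip the cursor onto the measuring rail and slide it to the stop

## Task

Take the grey cursor clip and press it, open side down, onto the free part of the measuring rail's sprung rod, at least 4 cm clear of the stop collar, until the clip snaps fully home round the rod. Then slide it gently along the rod until it rests against the stop collar, and leave it there upright. Press no further than the snap needs: the rod must not be driven down onto the bottom of its spring travel; do not ram the collar, lean on the rail with the robot itself, or shove the bottle, loupe or dish.

Things in the scene. Friction and masses are not known exactly. Their poses are not given: they have to be found in the camera images.
- clip: grey plastic cursor clip, 34 x 30 x 65 mm high, about 50 g, standing on the plywood board (46 mm thick) on its two flared lips, open side down. Origin: centre of its underside (lip tips), z up, y along the C's channel, the way the rod will run. Same after a half turn about z. Shoulder plate 34 mm (x) by 30 mm (y), top 30 mm above the underside; a grip fin stands on it
- clip_fin (a point): point on the clip's centre line 49 mm above its underside, in the grip fin: 14 mm thick (x), 26 mm long (y), from 30 to 65 mm above the underside. Pinch it from above across the 14 mm; finger tips may come down to, and bear on, the shoulder plate
- clip_seat (a point): point on the clip's centre line 13 mm above its underside: where the rod's axis lies when fully home. Below it the lips leave a 7 mm gap that springs open; they touch the rod about 11 mm above home. Pushing on takes roughly 10 to 15 N, then it snaps and the force drops by several N. Once home the jaws hug the rod: it stays upright by itself and slides with about 1 to 8 N of friction
- rail: fixed measuring rail on the board: aluminium base plate 70 x 300 x 12 mm with two dark slotted posts 36 x 16 mm, tops 100 mm above the underside, centred 135 mm either side of the middle. Origin: centre of the underside; y along the rod, z up. Carries the rod and the collar
- rod_mid (a point): middle of the rod's axis, axes as the rail's (y along the rod). The rod is level bright steel, 12 mm diameter, its axis 85 mm above the rail's underside at rest, free for 127 mm either side of the middle. It can only move up and down, on springs in the posts' slots
- rod (a joint): how far the rod is pressed down, m: 0 at rest, hard stop at 0.030. It starts to move at about 2 N, gives about 1.7 mm per further N (bottoms at about 20 N) and springs back. So pressing the clip only to the rod's resting height does not seat it: the rod sinks away under it; press on until the snap is felt, and no further
- collar_face (a point): centre of that face of the brass stop collar which the clip must rest against; axes as the rail's. The collar, 22 mm diameter, 14 mm long, is clamped on the rod and extends from this face towards the rail's +y; the clip comes from the -y side. Where it is set along the rod varies. The clip touches it when the clip's centre is 15 mm from this face
- collar: the stop collar itself, origin at the same point as collar_face
- bottle: small white bottle, 34 mm diameter, 48 mm high, stands loose; origin: centre of underside. Leave it alone
- loupe: black eye loupe, 32 mm diameter, 27 mm high, stands loose; origin: centre of underside. Leave it alone
- dish: white dish, 68 mm diameter, 14 mm high, loose; origin: centre of underside. Leave it alone
There are look-alikes about, which are no part of the job. Several things have the shape of the clip; the one meant has the colours described above.

How it is judged:
By the outcome, as a careful person would: the job done as asked, in the order asked, and still so for the second after the job is handed in, with the robot touching nothing.
It also fails if it takes over 67 s, if anything falls off the work surface, if the arm or the gripper's body presses on something with over 40 N, if the wrist force passes 120 N, or if a joint passes its speed limit or range.

## Robot

A 6-joint arm with a two-finger parallel gripper is mounted at the origin on a cart in front of the work surface, level with it; the furniture and walls round the work are solid. World frame = base frame: x ahead of the robot, y to its left, z up, the work surface at z = 0. Lengths are in m, angles in rad, forces in N, time in s.
With the tool pointing down it reaches from about 0.225 to 0.725 m from the base axis. Payload 3.1 kg.
Tool frame: the origin (TCP) lies midway between the tips of the shut fingers; the grasp point (between the pads) lies r.tcp_to_grasp behind it (r.tcp_to_grasp is the distance from the TCP to the grasp point, in m); y points along the fingers, x is the direction in which the jaws open and shut, and the axes are right-handed (so a half turn about y gives the same grasp; the last joint's range is limited). The gripper opens to 85 mm and grips with 20 to 120 N. Pads are 22 mm wide; open, the fingers measure 114 mm over their backs; the gripper's body (76 mm by 85 mm) begins 54 mm behind the grasp point. The pads swing forward as they close: fully open they stand 13 mm farther back than shut.
Start: joints at [1.113, 0.048, 0.099, 1.622, 0, 1.443], TCP at [0.17, 0.497, 0.231] pointing down, gripper open.
Joint ranges: [-2.91, 2.91], [-0.99, 1.94], [-1.21, 1.42], [-2.12, 2.29], [-1.49, 1.47], [-3.14, 3.14]. Speed limits (rad/s): [2.79, 2.79, 3.14, 3.14, 3.14, 3.14].

## Interface

Orientations are given as a 3x3 rotation matrix whose columns are the frame's x, y, z axes.
In Python, from rig import r, eyes, sign_off, finder gives the robot as it stands. The module is installed in compiled form; this text tells all that it offers.
- The arm moves only by the shell command python3 -m pendant 'ROWS' [OPENING]. ROWS is JSON, a list of rows, each a list of 2 entries, a list of its own where there are three numbers: the shift along the world's x, y, z in mm, then the turn about the world's z in rad. In form: [[[tx, ty, tz], spin], ...]. A call has 1 to 20 rows; each row shifts and turns the commanded pose from where the row before left it; what a row does not reach is not made up. A row lasts 1/10 s, in which the tool goes at most 50 mm and 8.59 degrees, less where a joint would pass 70% of its speed; a pose out of reach is approached as far as the arm can. A call is refused whole if a number of a shift passes 50 or a number of a turn 0.15, either way. A call with a gripper value outside its range is refused whole. OPENING is the finger opening in mm, from 0 to 85.4, set as the call begins (- or left out, the last holds). The fingers move at their own pace and stop on an object; the grip force is fixed at half the most. Time passes only in rows, so rows that do not move let the fingers close. It gives the time, the measured TCP pose, the force and the opening at its end, in the units of the state.
- r.read_state(): the state, without advancing time (a new reading comes with each control period).
- eyes.get_image(name): name is "scene" or "top"; returns the picture (400x640x3 uint8, red, green, blue); there is no depth.
- eyes.calibration(name): a dict with "vfov" (degrees; the focal length in pixels is half the picture's height over the tangent of half this angle, whatever the lens; pixels are square), "cx", "cy" (the principal point, pixels), "world_from_camera" (4x4, takes a point from camera to world coordinates). Camera axes: x right, y up, looking along -z (the intrinsics and any distortion apply to the point x, -y, -z); pixel columns grow to the right and rows downward; lengths in m; the calibration is good to about 2 mm. A picture is of the moment at which its call begins. calibration takes no time and is no camera call.
- sign_off(): hands the job in, once; it reports no verdict.
Trained networks look in the newest picture that a camera, given by its name, has taken for a name from the list of things; names that differ only in an ending like _2 or _b are one class to them, and where a whole thing is asked for, a point or a joint stands for the part that bears it (a point fixed in the world has none). Each returns a list of dicts, best first, with "p" (0 to 1); they miss things now and then, are a little off and sometimes report something else, mostly with a low value. They report only what shows in the picture. A call takes as long as a camera call. They do not tell look-alikes from the thing itself.
- finder.recognise(thing, camera): "extent" ([left, top, right, bottom] in pixels, round what is visible of it).
- finder.trace(thing, camera): "pixels" (400x640 bool, what is visible of it) and "extent" ([left, top, right, bottom] in pixels, round what is visible of it).
- finder.place_of(thing, camera): "uv" ([column, row] in pixels: a listed point, or the origin of a listed thing).
The state is a dict: "clock": time; "qpos": joint angles; "joint_vel": joint speeds; "tau": joint torques, N m; "tool_pos": TCP position; "orientation": TCP orientation; "wrist_force": force on the tool from outside, world axes, zero at the start; "moment": the same for the moment, N m; "width": finger opening in m.
Only numpy, scipy, OpenCV 4.12 (cv2) and the standard library are available. Lean on these libraries where they do the work, as an engineer would, in place of code of your own. Each camera call takes 0.05 s, during which the arm holds its last target.

## Working session

There is one attempt and no reset: what is moved stays moved. The work goes in short steps, Python scripts to look and compute and a shell command to move; the robot and the scene stay as the last step left them, time stands still between calls to the robot, and variables do not carry over. Pictures are saved under pics/ and viewed, and the job is handed in when it is done.

```bash
mkdir -p pics; cat > h.py <<'E'
import numpy as np,cv2
from rig import r,eyes,sign_off,finder
def ray(cam,uv):
    c=eyes.calibration(cam);f=200/np.tan(np.radians(c['vfov'])/2)
    T=np.array(c['world_from_camera']);d=np.array([(uv[0]-c['cx'])/f,-(uv[1]-c['cy'])/f,-1.])
    return T[:3,3],T[:3,:3]@d
def atz(cam,uv,z):
    o,d=ray(cam,uv);return o+d*(z-o[2])/d[2]
def tri(uv1,uv2):
    o1,d1=ray('scene',uv1);o2,d2=ray('top',uv2)
    A=np.stack([d1,-d2],1);s=np.linalg.lstsq(A,o2-o1,rcond=None)[0]
    a=o1+s[0]*d1;b=o2+s[1]*d2;return (a+b)/2,np.linalg.norm(a-b)
def save(cam,n,im=None):
    im=eyes.get_image(cam) if im is None else im
    cv2.imwrite('pics/'+n,im[:,:,::-1]);return im
E
python3 - <<'E'
from h import *
s=r.read_state();print(s['clock'],s['tool_pos'],s['orientation'],s['width'],r.tcp_to_grasp,s['wrist_force'])
for c in('scene','top'):
    save(c,c+'0.png');k=eyes.calibration(c);print(c,{a:(np.round(b,3).tolist() if a=='world_from_camera' else b) for a,b in k.items()})
    for t in('clip','clip_fin','clip_seat','rod_mid','collar_face','rail','bottle','loupe','dish'):
        print(t,[(np.round(d['uv'],1).tolist(),round(d['p'],2)) for d in finder.place_of(t,c)][:5])
E
```

```text
0.0 [0.16972036 0.49615054 0.23009385] [[ 3.23810260e-01 -1.09459753e-03 -9.46121407e-01]
 [ 9.46119074e-01 -2.12934447e-03  3.23811926e-01]
 [-2.36906212e-03 -9.99997134e-01  3.46116013e-04]] 0.08530027497150706 0.0187 [-0.59711989 -0.0303929   0.17228435]
scene {'vfov': 43.43640082955597, 'cx': 320.6450975358469, 'cy': 202.8049566325555, 'world_from_camera': [[-0.844, 0.405, -0.351, 0.103], [-0.536, -0.657, 0.53, 0.846], [-0.015, 0.636, 0.772, 1.076], [0.0, 0.0, 0.0, 1.0]]}
clip [([322.0, 257.4], 0.77), ([219.4, 234.9], 0.75), ([341.2, 359.7], 0.6), ([367.2, 337.2], 0.57)]
clip_fin [([370.5, 327.6], 0.74), ([326.8, 244.9], 0.63), ([212.5, 220.1], 0.6), ([340.4, 349.3], 0.59)]
clip_seat [([369.4, 336.5], 0.83), ([342.7, 359.4], 0.81), ([326.8, 255.6], 0.69), ([326.6, 255.8], 0.63), ([217.8, 230.1], 0.6)]
rod_mid [([403.4, 123.8], 0.53), ([399.1, 131.5], 0.37)]
collar_face [([399.5, 136.9], 0.39)]
rail [([399.3, 146.8], 0.76), ([404.6, 121.8], 0.63)]
bottle [([348.1, 222.2], 0.61)]
loupe [([312.9, 223.0], 0.66)]
dish [([282.0, 240.9], 0.8)]
top {'vfov': 42.72423178208709, 'cx': 324.87672408159676, 'cy': 212.00174607841979, 'world_from_camera': [[-0.009, 0.996, -0.085, 0.401], [-1.0, -0.01, -0.011, 0.162], [-0.012, 0.085, 0.996, 1.501], [0.0, 0.0, 0.0, 1.0]]}
clip [([253.5, 295.9], 0.61), ([288.5, 228.2], 0.59), ([271.7, 130.4], 0.58), ([227.1, 286.0], 0.42)]
clip_fin [([224.9, 288.4], 0.73), ([269.9, 128.0], 0.53), ([456.0, 223.0], 0.5), ([288.0, 231.2], 0.46), ([252.7, 300.3], 0.41)]
clip_seat [([223.4, 285.1], 0.71), ([293.3, 232.1], 0.59), ([314.2, 199.0], 0.56), ([253.9, 294.0], 0.5), ([272.1, 135.1], 0.48)]
rod_mid [([455.7, 222.8], 0.82)]
collar_face [([438.7, 224.7], 0.45)]
rail [([444.4, 223.2], 0.77)]
bottle [([281.3, 191.1], 0.62), ([331.9, 237.7], 0.49)]
loupe [([315.3, 198.3], 0.58)]
dish [([280.3, 189.0], 0.63), ([291.7, 232.1], 0.27)]
```

View pics/scene0.png

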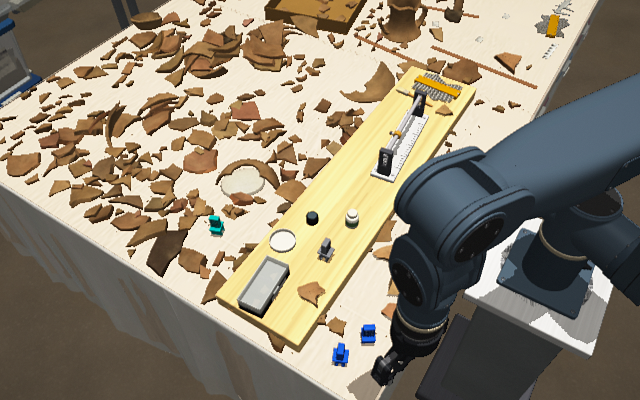

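View pics/top0.png

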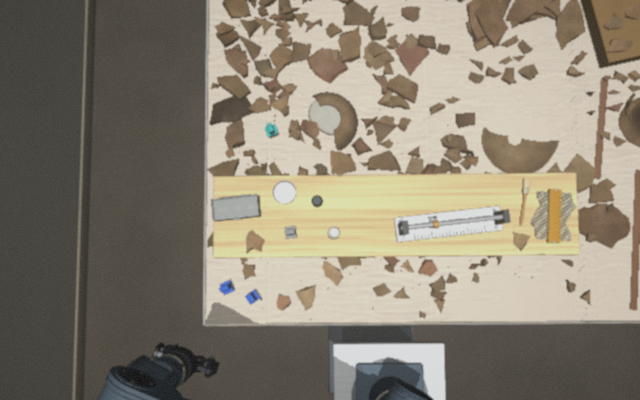

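```bash
python3 - <<'E'
import cv2
a=cv2.imread('pics/scene0.png');b=cv2.imread('pics/top0.png')
cv2.imwrite('pics/s_clips.png',cv2.resize(a[190:390,190:430],None,fx=3,fy=3,interpolation=2))
cv2.imwrite('pics/t_clips.png',cv2.resize(b[100:320,200:350],None,fx=2.7,fy=2.7,interpolation=2))
cv2.imwrite('pics/s_rail.png',cv2.resize(a[30:230,300:500],None,fx=3,fy=3,interpolation=2))
cv2.imwrite('pics/t_rail.png',cv2.resize(b[130:310,400:500],None,fx=3.3,fy=3.3,interpolation=2))
E
```

```text
(no output)
```

The candidates for the clip, scene / top pixels:
- grey at (326,250) / (291,232), on the board
- teal at (217,227) / (271,130)
- blue at (341,355) / (252,297)
- blue at (368,335) / (227,287)

The grey one on the plywood fits the description. I'll confirm it in the crops.

View pics/s_clips.png

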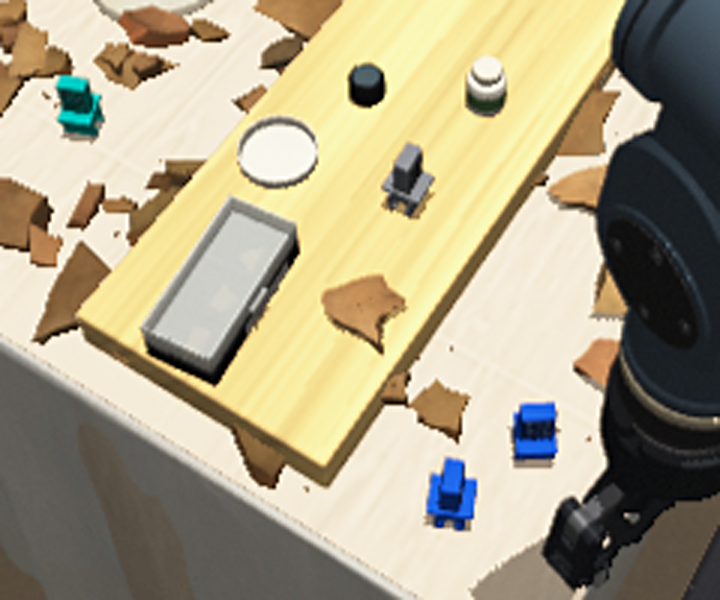

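View pics/s_rail.png

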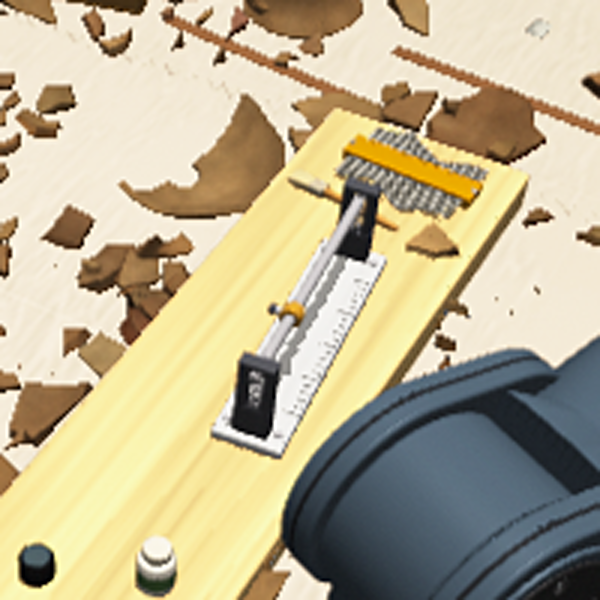

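View pics/t_rail.png

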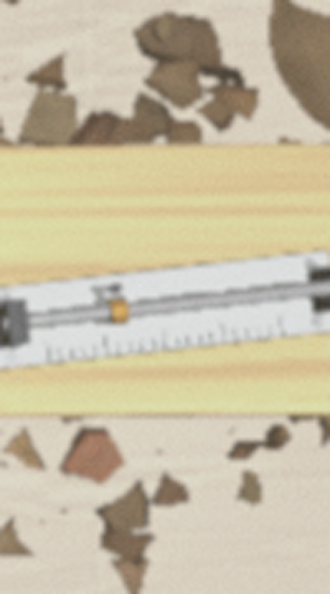

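View pics/t_clips.png

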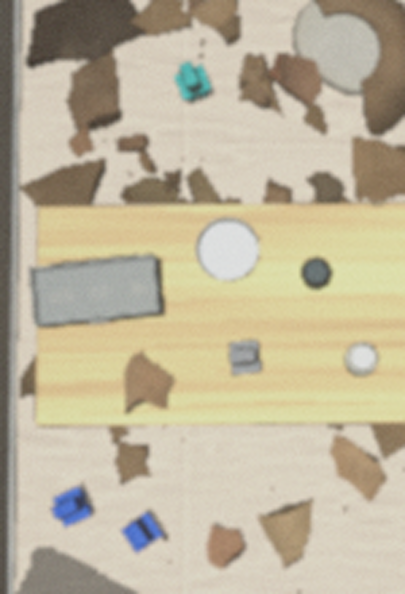

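```bash
python3 - <<'E'
from h import *
# clip
print('fin tri',tri((326.8,244.9),(288,231.2)))
print('scene fin z.095',atz('scene',(326.8,244.9),.095),'top',atz('top',(290,231.5),.095))
print('seat', atz('scene',(326.7,255.7),.059))
for n,uv in(('post+side L',(403,228)),('R',(502,216)),('collar',(434.5,223.5)),('mid',(455.7,222.8))):
    print(n,atz('top',uv,.131 if n in('collar','mid') else .146))
print(tri((403.4,123.8),(455.7,222.8)),tri((399.5,136.9),(438.7,224.7)))
for n,uv in(('bottle',(334,233)),('loupe',(317,201)),('dish',(284.5,192)),('boxc',(236,207))): print(n,atz('top',uv,.07))
E
```

```text
fin tri (array([0.46666464, 0.27769666, 0.10199226]), np.float64(0.00484033658072644))
scene fin z.095 [0.46701472 0.27267793 0.095     ] top [0.46830861 0.27383565 0.095     ]
seat [0.4638587  0.27859752 0.059     ]
post+side L [ 0.47233457 -0.02982897  0.146     ]
R [ 0.50167208 -0.29221974  0.146     ]
collar [ 0.4843954  -0.11642667  0.131     ]
mid [ 0.48573297 -0.17309289  0.131     ]
(array([ 0.4884715 , -0.17338892,  0.12556595]), np.float64(0.005223558421677847)) (array([ 0.48165502, -0.13165281,  0.11258722]), np.float64(0.0010745573683603891))
bottle [0.46415719 0.15255881 0.07      ]
loupe [0.5547115  0.19948766 0.07      ]
dish [0.58117115 0.2910321  0.07      ]
boxc [0.5400047  0.42792908 0.07      ]
```

The grey clip on the plywood is the right one: the crop shows grey plastic with its fin up at scene (326,248), and the other three are teal and blue. In the top picture the collar is at about (436,223) and the long free part of the rod lies to its right, which is world -y. Next I refine the clip's yaw and centre and the rod line.

```bash
cat > m.py <<'E'
from h import *
def med(c,n=5): return np.median([eyes.get_image(c) for _ in range(n)],0).astype(np.uint8)
t=med('top');s=med('scene')
np.savez('im0.npz',t=t,s=s)
cv2.imwrite('pics/tz.png',cv2.resize(t[215:245,275:320,::-1],None,fx=16,fy=16,interpolation=0))
cv2.imwrite('pics/sz.png',cv2.resize(s[225:275,300:355,::-1],None,fx=12,fy=12,interpolation=0))
cv2.imwrite('pics/tr.png',cv2.resize(t[200:245,390:515,::-1],None,fx=6,fy=6,interpolation=0))
for c in('top','scene'):
    for d in finder.trace('clip',c)[:6]:
        m=d['pixels'];ys,xs=np.nonzero(m);print(c,d['p'],np.round(d['extent'],1),xs.mean(),ys.mean(),m.sum())
    for d in finder.recognise('collar',c)[:3]: print(c,'collar',d['p'],np.round(d['extent'],1))
E
python3 m.py
```

```text
top 0.71 [263.5 123.  276.7 140. ] 270.603550295858 130.2662721893491 169
top 0.58 [246.8 289.2 255.6 306.6] 251.25210084033614 297.43697478991595 119
top 0.5 [218.3 282.2 232.8 292.8] 225.858407079646 287.7699115044248 113
top collar 0.49 [430.8 215.8 437.3 226.3]
scene 0.8 [315.6 237.3 331.8 258.4] 325.4950495049505 248.9851485148515 202
scene 0.68 [362.2 323.  375.5 345.1] 367.8587786259542 333.1603053435114 262
scene 0.66 [332.9 341.1 348.8 366.7] 340.32608695652175 354.2427536231884 276
scene 0.54 [207.4 217.9 221.2 234.2] 215.67489711934155 223.97530864197532 243
scene collar 0.69 [387.   96.5 417.  156. ]
scene collar 0.38 [318.3 237.8 333.9 262.4]
```

View pics/tz.png

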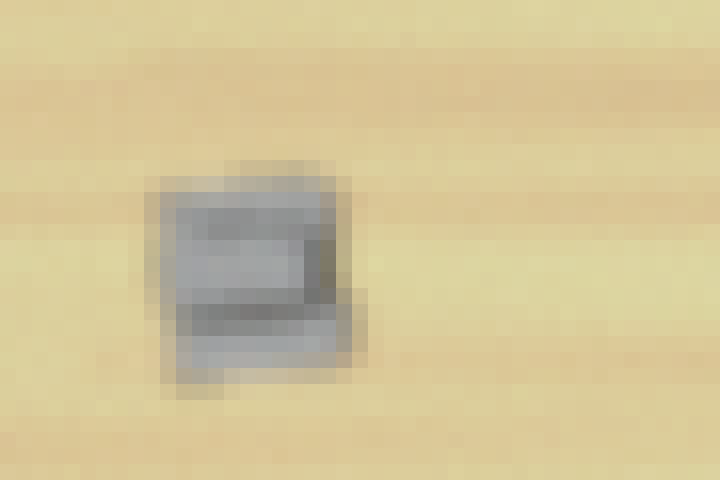

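View pics/sz.png

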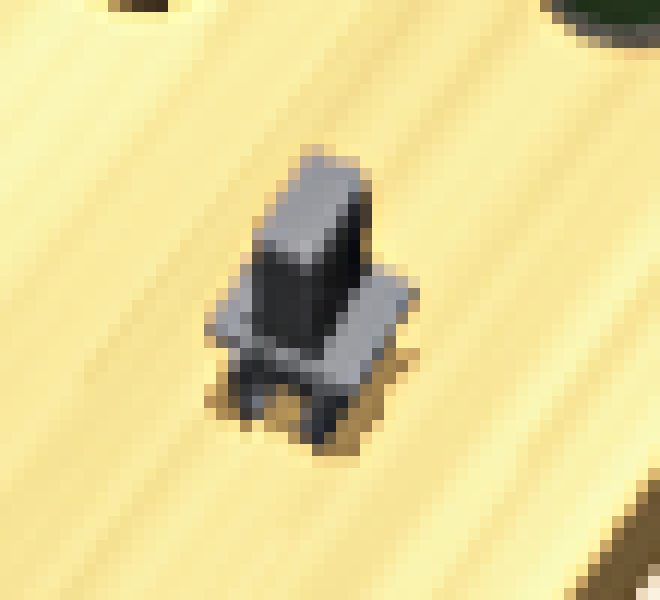

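View pics/tr.png

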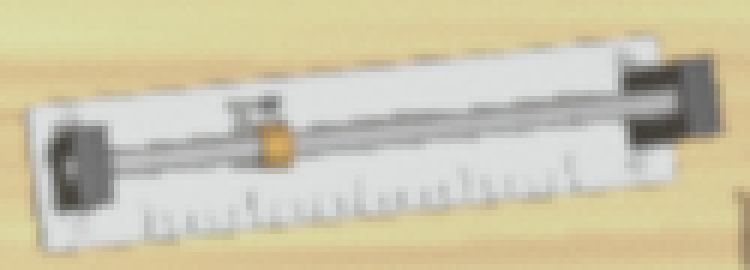

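```bash
cat > fit.py <<'E'
from h import *
from scipy.optimize import least_squares
K={c:eyes.calibration(c) for c in('top','scene')}
def proj(c,P):
    k=K[c];f=200/np.tan(np.radians(k['vfov'])/2);q=(np.asarray(P)-np.array(k['world_from_camera'])[:3,3])@np.array(k['world_from_camera'])[:3,:3]
    return np.stack([k['cx']-f*q[:,0]/q[:,2],k['cy']+f*q[:,1]/q[:,2]],1)
def W(p,L,z0=.046):
    c,s=np.cos(p[2]),np.sin(p[2]);L=np.asarray(L,float)
    return np.stack([p[0]+c*L[:,0]-s*L[:,1],p[1]+s*L[:,0]+c*L[:,1],z0+L[:,2]],1)
def fit(obs,p0):
    g=lambda p:np.concatenate([(proj(c,W(p,L))-uv).ravel() for c,L,uv in obs])
    s=least_squares(g,p0,loss='soft_l1');print(np.round(s.x,4),'rms px',np.sqrt(np.mean(g(s.x)**2)));return s.x
if __name__=='__main__':
    u=lambda a,x,y,k:np.array([x,y])+np.array(a,float)/k-.5
    # top: image TL = +x,+y ; TR=+x,-y ; BR=-x,-y ; BL=-x,+y
    R=lambda a,b,z,yc=0:[[a,yc+b,z],[a,yc-b,z],[-a,yc-b,z],[-a,yc+b,z]]
    rail=[('top',R(.035,.15,.012),u([(28,105),(655,38),(678,182),(45,250)],390,200,6)),
     ('top',R(.018,.008,.1,.135),u([(78,125),(107,122),(112,205),(83,210)],390,200,6)),
     ('top',R(.018,.008,.1,-.135),u([(680,58),(715,55),(722,135),(685,138)],390,200,6))]
    p=fit(rail,[.485,-.161,.11])
    for o in rail: fit([o],p); print(np.round(proj('top',W(p,o[1]))-o[2],1).tolist())
    ct=('top',R(.017,.015,.03),u([(168,180),(338,178),(358,362),(178,385)],275,215,16))
    cf=('top',R(.007,.013,.065),u([(178,240),(303,232),(305,290),(180,300)],275,215,16))
    # scene: camera at +y side; right = -x ... 
    sf=('scene',[[.007,-.013,.065],[-.007,-.013,.065],[-.007,.013,.065],[.007,.013,.065]],u([(312,148),(366,172),(312,255),(255,240)],300,225,12))
    sp=('scene',[[-.017,-.015,.03],[-.017,.015,.03],[.017,.015,.03]],u([(418,288),(352,394),(207,330)],300,225,12))
    for o in([ct],[cf],[ct,cf],[sf],[sp],[sf,sp],[ct,cf,sf,sp]): fit(o,[.467,.275,0.])
    q=p
    col=np.array([W(q,[[0,y,.085]])[0] for y in np.arange(-.1,.12,.01)])
    uv=proj('top',col)+.5; 
    for y,a in zip(np.arange(-.1,.12,.01),(uv-[390,200])*6): print(round(y,2),np.round(a,0),end=' ')
E
python3 fit.py
```

```text
[ 0.4887 -0.1696  0.1014] rms px 0.4615030939642723
[ 0.4887 -0.1694  0.0981] rms px 0.3769165757785514
[[-0.4, -0.0], [0.6, -0.6], [0.3, 0.0], [-0.2, 0.5]]
[ 0.482  -0.1709  0.0535] rms px 0.47367861001502115
[[-1.3, 0.2], [-0.1, 0.1], [0.7, -0.3], [-0.5, -0.5]]
[ 0.4971 -0.1686  0.0415] rms px 0.11995057866975238
[[-0.4, 0.1], [-0.2, -0.0], [0.6, 0.1], [0.7, 0.3]]
[0.4685 0.2732 0.0689] rms px 0.2692472360348031
[0.4687 0.2737 0.0656] rms px 0.7946155534893389
[0.4686 0.2733 0.0681] rms px 0.5977901774430542
[0.4689 0.2755 0.0949] rms px 0.4876007737471372
[0.4686 0.276  0.0714] rms px 0.27893643741359925
[0.4688 0.2758 0.0791] rms px 0.42696326147577585
[0.4688 0.2746 0.068 ] rms px 0.6019642969528841
-0.1 [612. 108.] -0.09 [590. 111.] -0.08 [567. 113.] -0.07 [545. 116.] -0.06 [523. 118.] -0.05 [501. 121.] -0.04 [478. 123.] -0.03 [456. 126.] -0.02 [434. 128.] -0.01 [411. 131.] -0.0 [389. 133.] 0.01 [367. 136.] 0.02 [345. 138.] 0.03 [322. 141.] 0.04 [300. 143.] 0.05 [278. 146.] 0.06 [256. 148.] 0.07 [233. 151.] 0.08 [211. 153.] 0.09 [189. 155.] 0.1 [166. 158.] 0.11 [144. 160.]
```

```bash
python3 -m pendant '[[[20,-15,0],-0.1],[[25,-18,0],-0.12],[[28,-20,0],-0.12],[[28,-21,0],-0.12],[[28,-21,0],-0.12],[[28,-21,0],-0.12],[[28,-21,-10],-0.12],[[28,-21,-15],-0.12],[[28,-21,-15],-0.11],[[25,-18,-10],-0.08],[[18,-13,-10],-0.041],[[15,-12,-10],0],[[0,0,0],0]]' 45; python3 - <<'E'
from h import *
s=r.read_state();R=np.array(s['orientation']);print(s['clock'],s['tool_pos'],np.arctan2(R[1,0],R[0,0]),R[:,1],s['wrist_force'],s['width'])
save('top','t1.png');im=save('scene','s1.png')
E
```

```text
clock: 3.0
tool_pos: [0.4697, 0.2727, 0.1592]
orientation: [[0.998, -0.002, -0.067], [0.067, -0.002, 0.998], [-0.003, -1.0, -0.002]]
wrist_force: [-1.0, 0.6, -0.1]
width: 0.0451
3.0 [0.46972363 0.27267761 0.15921706] 0.06673807512812843 [-0.00246366 -0.00189524 -0.99999517] [-1.01649548  0.5717727  -0.1009225 ] 0.04514301020359359
```

View pics/s1.png

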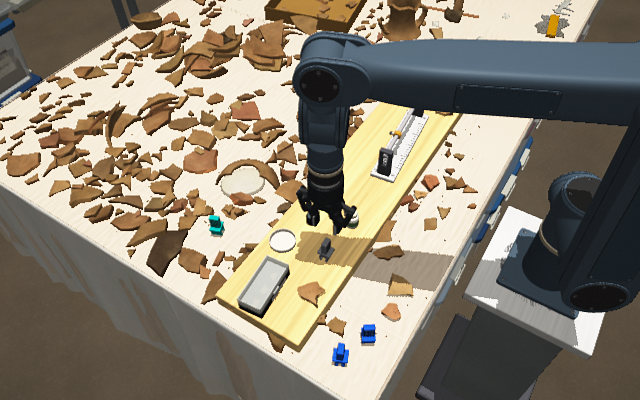

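The gripper is over the clip (gripper at (325,215), clip at (326,250)) and the path down is clear. I'll descend and shut.

```bash
python3 -m pendant '[[[-1,2,-20],0],[[0,0,-20],0],[[0,0,-20],0],[[0,0,-12],0],[[0,0,-6],0],[[0,0,-2],0],[[0,0,0],0]]' 45; python3 - <<'E'
from h import *
im=save('scene','s2a.png');cv2.imwrite('pics/s2.png',cv2.resize(im[170:280,260:400,::-1],None,fx=5,fy=5,interpolation=2))
E
```

```text
clock: 3.8
tool_pos: [0.4683, 0.2771, 0.082]
orientation: [[0.998, 0.001, -0.07], [0.07, 0.0, 0.998], [0.001, -1.0, 0.0]]
wrist_force: [0.6, 0.8, 0.2]
width: 0.0449
```

View pics/s2.png

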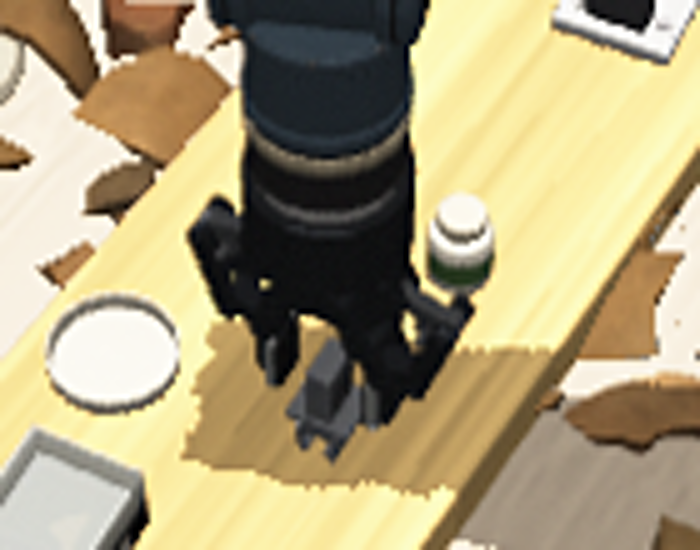

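The fingers straddle the fin with clear gaps either side. I'll lower 3 mm and close.

```bash
python3 -m pendant '[[[0,-2,-3],0],[[0,0,0],0]]' 45; python3 -m pendant '[[[0,0,0],0],[[0,0,0],0],[[0,0,0],0],[[0,0,0],0],[[0,0,0],0],[[0,0,0],0]]' 5
```

```text
clock: 4.05
tool_pos: [0.4683, 0.2745, 0.0787]
orientation: [[0.998, 0.001, -0.07], [0.07, 0.0, 0.998], [0.001, -1.0, 0.0]]
wrist_force: [0.5, -0.2, 0.5]
width: 0.0449
clock: 4.65
tool_pos: [0.4682, 0.2747, 0.0785]
orientation: [[0.998, 0.0, -0.07], [0.07, 0.0, 0.998], [0.0, -1.0, -0.0]]
wrist_force: [-0.1, -0.4, 0.3]
width: 0.0133
```

```bash
python3 -m pendant '[[[0,0,10],0],[[0,0,25],0],[[0,0,35],0],[[0,0,35],0],[[0,-10,30],0],[[0,-30,18],0],[[2,-40,7],0.01],[[4,-45,0],0.01],[[4,-45,0],0.01],[[4,-45,0],0],[[4,-45,0],0],[[3,-45,0],0],[[2,-45,0],0],[[0.5,-45,0],0],[[0,-35,0],0],[[0,-25,0],0],[[0,-12,0],0],[[0,-8,0],0],[[0,0,0],0],[[0,0,0],0]]'; python3 - <<'E'
from h import *
s=r.read_state();R=np.array(s['orientation']);print(s['clock'],s['tool_pos'],np.arctan2(R[1,0],R[0,0]),R[:,1],s['wrist_force'],s['width'])
t=save('top','t3.png');im=save('scene','s3a.png');cv2.imwrite('pics/s3.png',cv2.resize(im[20:200,340:500,::-1],None,fx=3.3,fy=3.3,interpolation=2))
E
```

```text
clock: 6.65
tool_pos: [0.4917, -0.1992, 0.2385]
orientation: [[0.995, 0.0, -0.101], [0.101, 0.001, 0.995], [0.0, -1.0, 0.001]]
wrist_force: [0.4, 0.5, -1.2]
width: 0.0133
6.65 [ 0.49166333 -0.19923468  0.2385125 ] 0.10112839165959255 [ 1.24440704e-04  6.84956402e-04 -9.99999758e-01] [ 0.37816108  0.503207   -1.18948882] 0.013279330123853291
```

View pics/s3.png

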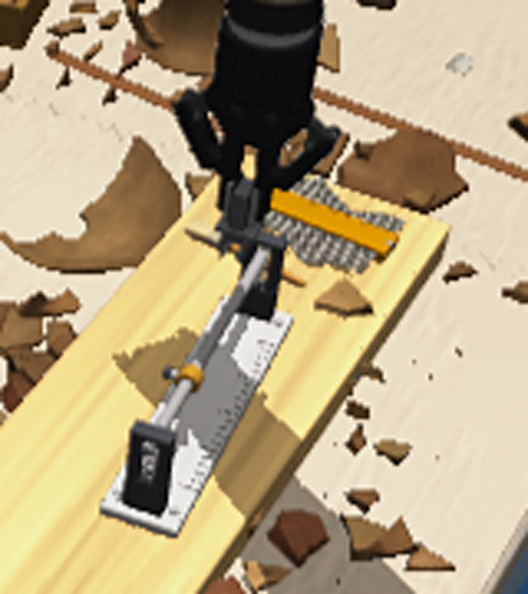

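View pics/t3.png

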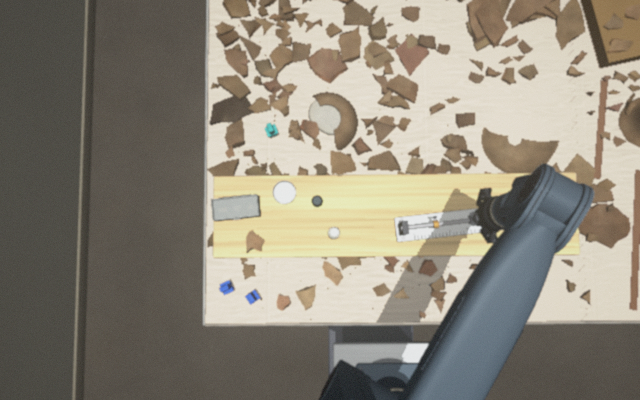

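The clip is held upright over the long free span, with the fin at crop (240,205), and the collar is at crop (187,375). Before pressing I check the rail pose and the held clip against the scene view.

```bash
python3 - <<'E'
from fit import *
p=[.4887,-.1696,.1014]
d=np.load('im0.npz');a=cv2.imread('pics/s3a.png')
out=[]
for im,x0,y0,lst in((d['s'][:,:,::-1],360,60,[p]),(a,360,60,[p])):
    k=4.5;c=cv2.resize(im[y0:y0+125,x0:x0+85],None,fx=k,fy=k,interpolation=2)
    def dr(L,q,col,z0=.046,cl=True):
        uv=(proj('scene',W(q,L,z0))+.5-[x0,y0])*k;cv2.polylines(c,[np.int32(uv*8)],cl,col,1,cv2.LINE_AA,3)
    for yc in(.135,-.135): dr([[s*.018,yc+t*.008,.1] for s,t in((1,1),(1,-1),(-1,-1),(-1,1))],p,(0,0,255))
    dr([[s*.035,t*.15,.012] for s,t in((1,1),(1,-1),(-1,-1),(-1,1))],p,(0,255,0))
    for x in(-.006,.006): dr([[x,-.127,.085],[x,.127,.085]],p,(255,0,0),cl=False)
    if im is a:
        q=[.4917,-.1992,.1011]; z=.2385-.0325
        dr([[s*.017,t*.015,.03] for s,t in((1,1),(1,-1),(-1,-1),(-1,1))],q,(255,0,255),z)
        dr([[s*.007,t*.013,.065] for s,t in((1,1),(1,-1),(-1,-1),(-1,1))],q,(255,0,255),z)
    out.append(c)
cv2.imwrite('pics/ov.png',np.hstack(out))
E
```

```text
(no output)
```

View pics/ov.png

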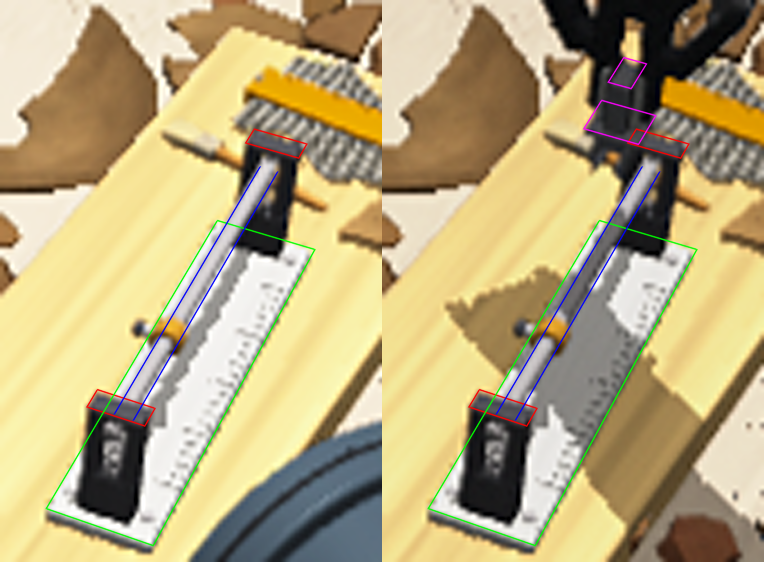

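```bash
python3 -m pendant '[[[0,0,-15],0],[[0,0,-20],0],[[0,0,-18],0],[[0,0,-10],0],[[0,0,-4],0],[[0,0,0],0],[[0,0,0],0]]'; python3 - <<'E'
from fit import *
p=[.4887,-.1696,.1014]
st=r.read_state();T=st['tool_pos'];print(T,st['wrist_force'])
a=save('scene','s4a.png')[:,:,::-1]
x0,y0,k=380,60,8;c0=cv2.resize(a[y0:y0+70,x0:x0+48],None,fx=k,fy=k,interpolation=2);c=c0.copy()
def dr(L,q,col,z0=.046,cl=True):
    uv=(proj('scene',W(q,L,z0))+.5-[x0,y0])*k;cv2.polylines(c,[np.int32(uv*8)],cl,col,1,cv2.LINE_AA,3)
for x in(-.006,.006): dr([[x,-.127,.085],[x,.127,.085]],p,(255,0,0),cl=False)
q=[T[0],T[1],.1011]; z=T[2]-.0325
dr([[s*.017,t*.015,.03] for s,t in((1,1),(1,-1),(-1,-1),(-1,1))],q,(255,0,255),z)
dr([[s*.007,t*.013,.065] for s,t in((1,1),(1,-1),(-1,-1),(-1,1))],q,(255,0,255),z)
cv2.imwrite('pics/ov2.png',np.hstack([c0,c]))
E
```

```text
clock: 7.45
tool_pos: [0.492, -0.2004, 0.1723]
orientation: [[0.995, 0.001, -0.1], [0.1, -0.001, 0.995], [0.001, -1.0, -0.001]]
wrist_force: [0.1, 0.2, -0.0]
width: 0.0136
[ 0.49204319 -0.20038836  0.17234605] [ 0.06664003  0.15457228 -0.04276669]
```

View pics/ov2.png

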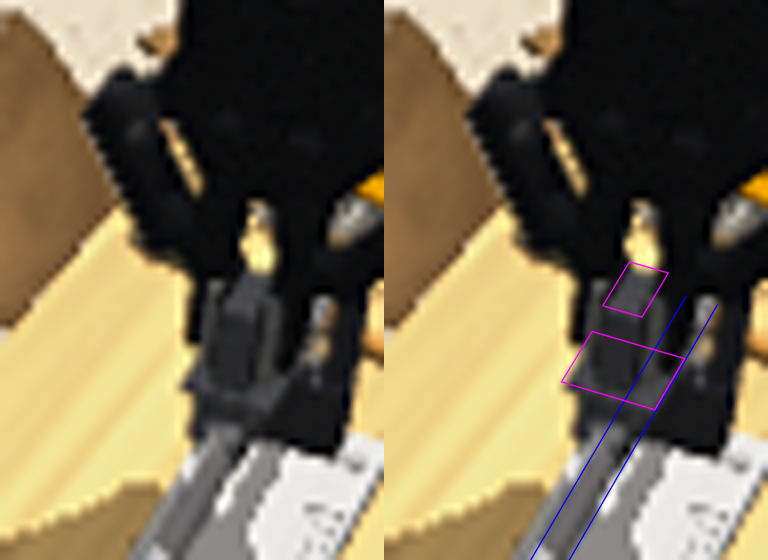

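```bash
python3 - <<'E'
from fit import *
p=[.4887,-.1696,.1014]
t=[eyes.get_image('scene') for _ in range(5)];a=np.mean(t,0).astype(np.uint8)[:,:,::-1]
x0,y0,k=385,95,12;c0=cv2.resize(a[y0:y0+50,x0:x0+32],None,fx=k,fy=k,interpolation=2)
c0=np.clip(c0.astype(float)*1.5,0,255).astype(np.uint8);c=c0.copy()
for x in(-.006,.006):
    uv=(proj('scene',W(p,[[x,-.127,.085],[x,.127,.085]]))+.5-[x0,y0])*k;cv2.polylines(c,[np.int32(uv*8)],False,(255,0,0),1,cv2.LINE_AA,3)
cv2.imwrite('pics/ov3.png',np.hstack([c0,c]))
E
```

```text
(no output)
```

View pics/ov3.png

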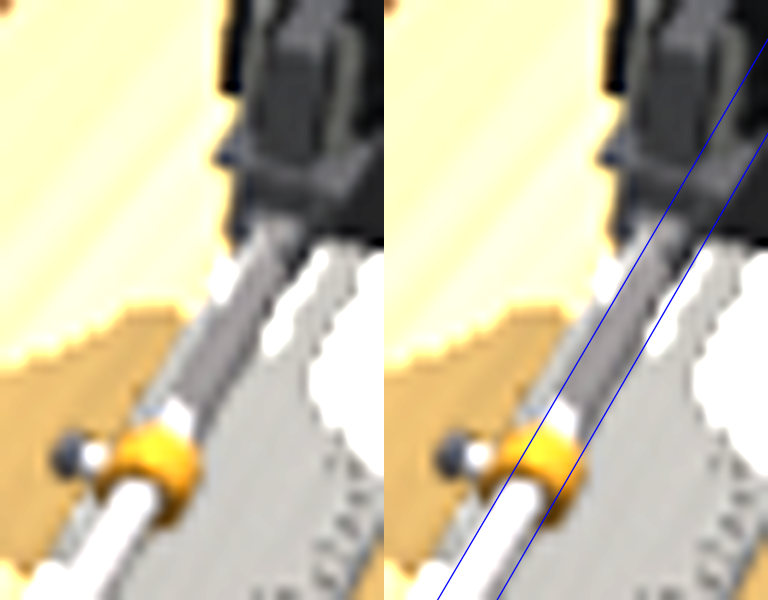

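```bash
python3 - <<'E'
from fit import *
d=np.load('im0.npz');p=[.4887,-.1696,.1014]
for c,im in(('top',d['t']),('scene',d['s'])):
    g=im.astype(np.float32).mean(2)
    for y in(-.11,-.09,-.07,-.05,-.03,-.01,.01,.025,.08,.1):
        xs=np.arange(-.02,.0201,.002)
        uv=proj(c,W(p,[[x,y,.085] for x in xs])).astype(np.float32)
        v=cv2.remap(g,uv[:,0][None],uv[:,1][None],1)[0]
        print(c,y,v.astype(int).tolist())
E
python3 - <<'E'
import sys;sys.path.insert(0,'.')
import numpy as np,cv2
d=np.load('im0.npz')
a=cv2.resize(d['t'][205:235,425:495,::-1],None,fx=11,fy=11,interpolation=0);b=cv2.resize(d['s'][90:165,375:440,::-1],None,fx=8,fy=8,interpolation=0)
cv2.imwrite('pics/rz1.png',a);cv2.imwrite('pics/rz2.png',b)
E
```

```text
top -0.11 [157, 120, 81, 69, 66, 71, 82, 112, 142, 169, 176, 167, 146, 116, 87, 76, 79, 97, 124, 150, 171]
top -0.09 [220, 220, 220, 221, 221, 219, 214, 195, 182, 177, 180, 169, 160, 161, 186, 209, 219, 221, 221, 220, 220]
top -0.07 [221, 221, 221, 221, 221, 219, 213, 194, 181, 178, 180, 173, 162, 168, 190, 214, 220, 221, 220, 221, 221]
top -0.05 [221, 221, 220, 221, 221, 220, 209, 192, 176, 179, 180, 175, 165, 178, 198, 218, 220, 221, 221, 221, 221]
top -0.03 [209, 214, 218, 221, 221, 219, 205, 188, 173, 178, 179, 176, 167, 185, 204, 218, 222, 221, 220, 220, 221]
top -0.01 [221, 220, 221, 221, 220, 218, 200, 182, 170, 177, 180, 173, 161, 158, 181, 204, 219, 221, 221, 221, 220]
top 0.01 [220, 220, 221, 221, 220, 215, 202, 181, 173, 177, 183, 171, 162, 161, 188, 208, 219, 221, 221, 221, 221]
top 0.025 [221, 221, 221, 221, 221, 220, 211, 192, 176, 178, 182, 176, 162, 171, 193, 217, 221, 221, 221, 222, 221]
top 0.08 [221, 221, 221, 221, 221, 216, 205, 182, 174, 177, 185, 175, 165, 166, 189, 210, 220, 221, 221, 222, 222]
top 0.1 [221, 221, 220, 220, 221, 219, 212, 190, 178, 180, 185, 178
[... 488 characters left out ...]
ne -0.03 [176, 144, 149, 149, 156, 181, 226, 213, 146, 175, 202, 214, 208, 210, 227, 238, 228, 212, 211, 213, 216]
scene -0.01 [222, 160, 147, 150, 164, 210, 245, 203, 171, 176, 204, 210, 208, 206, 226, 243, 230, 217, 212, 211, 213]
scene 0.01 [201, 157, 148, 148, 157, 186, 223, 205, 153, 178, 201, 212, 204, 206, 221, 237, 227, 211, 213, 213, 212]
scene 0.025 [173, 144, 147, 150, 168, 216, 238, 216, 145, 173, 199, 213, 208, 212, 229, 236, 217, 191, 209, 214, 213]
scene 0.08 [188, 145, 146, 146, 164, 203, 239, 208, 165, 174, 199, 212, 210, 212, 227, 237, 213, 207, 212, 215, 216]
scene 0.1 [195, 142, 144, 145, 154, 200, 230, 215, 141, 168, 201, 214, 211, 213, 227, 234, 216, 201, 209, 213, 215]
```

View pics/rz1.png

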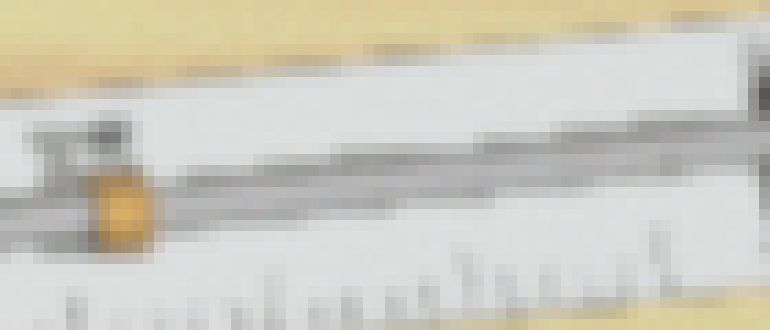

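View pics/rz2.png

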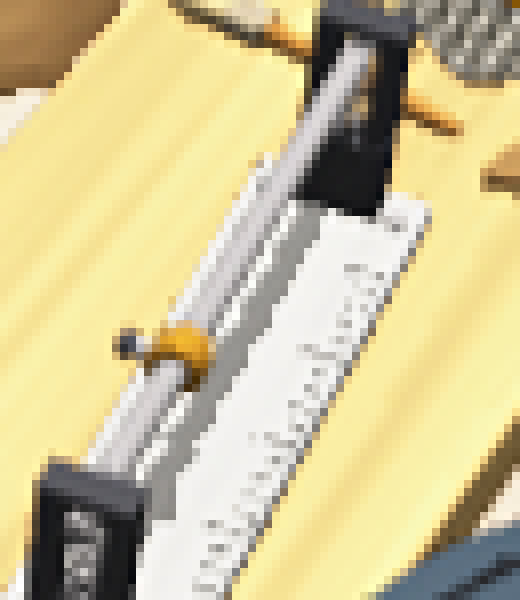

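The top view puts the rod about 0.5 mm and the scene view about 2 mm to +x of my model, so I shift +1 mm. Then I go down in small steps watching the force. I expect contact at a TCP z of about 0.1615.

```bash
python3 -m pendant '[[[1,0,-3],0],[[0,0,-3],0],[[0,0,-1],0],[[0,0,0],0]]'|sed -n '1,2p;4p'; python3 -m pendant '[[[0,0,-2],0],[[0,0,-1],0],[[0,0,0],0]]'|sed -n '1,2p;4p'; python3 -m pendant '[[[0,0,-2],0],[[0,0,0],0]]'|sed -n '1,2p;4p'; python3 -m pendant '[[[0,0,-2],0],[[0,0,0],0]]'|sed -n '1,2p;4p'
```

```text
clock: 8.15
tool_pos: [0.4924, -0.2002, 0.1639]
wrist_force: [0.6, -0.1, -0.3]
clock: 8.45
tool_pos: [0.493, -0.2004, 0.1617]
wrist_force: [2.0, 1.1, 2.1]
clock: 8.65
tool_pos: [0.493, -0.2004, 0.1596]
wrist_force: [1.5, 0.2, 1.8]
clock: 8.85
tool_pos: [0.4929, -0.2005, 0.1576]
wrist_force: [1.4, -0.2, 3.2]
```

Contact came at z≈0.162 as expected. The small +x reaction says the rod lies slightly further to +x, so I ease over 0.7 mm and press on.

```bash
for i in 1; do python3 -m pendant '[[[0.7,0,0],0],[[0,0,0],0]]'|sed -n '1,2p;4p'; python3 -m pendant '[[[0,0,-2],0],[[0,0,0],0]]'|sed -n '1,2p;4p'; python3 -m pendant '[[[0,0,-2],0],[[0,0,0],0]]'|sed -n '1,2p;4p'; python3 -m pendant '[[[0,0,-2],0],[[0,0,0],0]]'|sed -n '1,2p;4p';done
```

```text
clock: 9.05
tool_pos: [0.4932, -0.2004, 0.1575]
wrist_force: [1.0, 0.1, 3.5]
clock: 9.25
tool_pos: [0.4932, -0.2005, 0.1553]
wrist_force: [-0.2, -0.3, 3.9]
clock: 9.45
tool_pos: [0.4932, -0.2004, 0.1535]
wrist_force: [-0.8, -0.1, 5.4]
clock: 9.65
tool_pos: [0.4933, -0.2004, 0.1517]
wrist_force: [-1.1, -0.8, 6.0]
```

```bash
python3 -m pendant '[[[0,0,-2],0],[[0,0,0],0]]'|sed -n '1,2p;4p'; python3 -m pendant '[[[0,0,-2],0],[[0,0,0],0]]'|sed -n '1,2p;4p'; python3 -m pendant '[[[0,0,-1.5],0],[[0,0,0],0]]'|sed -n '1,2p;4p'
```

```text
clock: 9.85
tool_pos: [0.4933, -0.2005, 0.15]
wrist_force: [-0.6, 0.9, 7.1]
clock: 10.05
tool_pos: [0.4933, -0.2005, 0.1483]
wrist_force: [-0.6, 0.6, 8.5]
clock: 10.25
tool_pos: [0.4934, -0.2005, 0.1471]
wrist_force: [-1.6, 0.4, 8.6]
```

```bash
python3 -m pendant '[[[-0.3,0,-1.5],0],[[0,0,0],0]]'|sed -n '1,2p;4p'; python3 -m pendant '[[[0,0,-1.5],0],[[0,0,0],0]]'|sed -n '1,2p;4p'; python3 -m pendant '[[[0,0,-1],0],[[0,0,0],0]]'|sed -n '1,2p;4p'
```

```text
clock: 10.45
tool_pos: [0.4934, -0.2005, 0.1458]
wrist_force: [-1.2, -0.0, 9.8]
clock: 10.65
tool_pos: [0.4934, -0.2006, 0.1445]
wrist_force: [-1.3, 0.7, 9.9]
clock: 10.85
tool_pos: [0.4934, -0.2006, 0.1437]
wrist_force: [-1.9, 0.7, 9.2]
```

```bash
python3 -m pendant '[[[0,0,-1],0],[[0,0,0],0]]'|sed -n '1,2p;4p'
```

```text
clock: 11.05
tool_pos: [0.4934, -0.2006, 0.1429]
wrist_force: [-2.0, 0.9, 10.1]
```

```bash
python3 -m pendant '[[[-0.4,0,-1],0],[[0,0,0],0]]'|sed -n '1,2p;4p'; python3 -m pendant '[[[0,0,-1],0],[[0,0,0],0]]'|sed -n '1,2p;4p'
```

```text
clock: 11.25
tool_pos: [0.4933, -0.2007, 0.1421]
wrist_force: [-1.0, 0.8, 10.5]
clock: 11.45
tool_pos: [0.4933, -0.2007, 0.1412]
wrist_force: [-0.8, 1.5, 12.3]
```

```bash
python3 -m pendant '[[[0,0,-1],0],[[0,0,0],0]]'|sed -n '1,2p;4p'
```

```text
clock: 11.65
tool_pos: [0.4932, -0.201, 0.1396]
wrist_force: [-1.2, -0.4, 7.1]
```

```bash
python3 -m pendant '[[[0,0,-1],0],[[0,0,0],0]]'|sed -n '1,2p;4p'
```

```text
clock: 11.85
tool_pos: [0.4932, -0.201, 0.1383]
wrist_force: [0.5, 0.1, 8.6]
```

The snap came at z≈0.1396, where the force fell from 12.3 to 7.1 N. At 8.6 N the rod is about 11 mm down, well short of its 30 mm stop. I ease up to the rod's rest height.

```bash
python3 -m pendant '[[[0,0,2],0],[[0,0,2],0],[[0,0,2],0],[[0,0,2],0],[[0,0,0],0]]'|sed -n '1,2p;4p'; python3 -m pendant '[[[0,0,2],0],[[0,0,0],0]]'|sed -n '1,2p;4p';  python3 -m pendant '[[[0,0,1],0],[[0,0,0],0]]'|sed -n '1,2p;4p'
```

```text
clock: 12.35
tool_pos: [0.4931, -0.201, 0.1454]
wrist_force: [1.7, -1.9, 4.0]
clock: 12.55
tool_pos: [0.4931, -0.2009, 0.1471]
wrist_force: [2.8, -2.7, 2.4]
clock: 12.75
tool_pos: [0.4931, -0.2009, 0.148]
wrist_force: [3.6, -4.1, 2.2]
```

```bash
python3 -m pendant '[[[0.6,0,1],0],[[0,0,0],0]]'|sed -n '1,2p;4p'; python3 -m pendant '[[[0.4,-0.5,0.7],0],[[0,0,0],0]]'|sed -n '1,2p;4p'
```

```text
clock: 12.95
tool_pos: [0.4931, -0.2008, 0.1488]
wrist_force: [3.2, -4.5, 2.7]
clock: 13.15
tool_pos: [0.4931, -0.2007, 0.1492]
wrist_force: [2.5, -4.2, 2.1]
```

```bash
python3 - <<'E'
from h import *
s=r.read_state();print(s['tool_pos'],s['moment'],s['wrist_force'])
im=save('scene','s5a.png');cv2.imwrite('pics/s5.png',cv2.resize(im[80:160,370:440,::-1],None,fx=7,fy=7,interpolation=2))
E
```

```text
[ 0.49309795 -0.20069018  0.14917896] [-0.81414141 -0.43105191 -0.01037722] [ 2.54484784 -4.17199902  2.09676366]
```

View pics/s5.png

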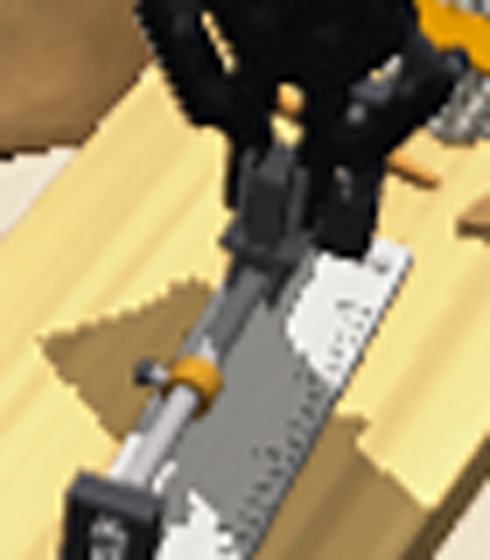

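The clip is seated round the rod, with the plate just above it at crop (265,245). I slide towards the collar along (-0.10, 0.995). It's about 60 mm to go, and I slow down near the end.

```bash
python3 -m pendant '[[[-0.2,2,0],0],[[-0.3,3,0],0],[[-0.4,4,0],0],[[-0.4,4,0],0],[[0,0,0],0]]'|sed -n '1,2p;4p'
```

```text
clock: 13.7
tool_pos: [0.4918, -0.1866, 0.1494]
wrist_force: [0.9, -1.3, 2.3]
```

```bash
python3 -m pendant '[[[-0.4,4,0],0],[[-0.4,4,0],0],[[-0.4,4,0],0],[[-0.4,4,0],0],[[0,0,0],0]]'|sed -n '1,2p;4p'
```

```text
clock: 14.2
tool_pos: [0.4902, -0.1708, 0.1494]
wrist_force: [-0.6, -1.8, 1.7]
```

```bash
python3 -m pendant '[[[-0.4,4,0],0],[[-0.4,4,0],0],[[-0.4,4,0],0],[[-0.4,4,0],0],[[-0.2,2,0],0],[[0,0,0],0]]'|sed -n '1,2p;4p'; python3 -m pendant '[[[-0.2,2,0],0],[[-0.1,1,0],0],[[0,0,0],0]]'|sed -n '1,2p;4p'
```

```text
clock: 14.8
tool_pos: [0.4885, -0.1531, 0.1494]
wrist_force: [-1.0, -2.3, 1.8]
clock: 15.1
tool_pos: [0.4883, -0.1507, 0.1494]
wrist_force: [-1.9, -3.5, 1.8]
```

```bash
python3 - <<'E'
from h import *
im=save('scene','s6a.png');cv2.imwrite('pics/s6.png',cv2.resize(im[90:160,370:430,::-1],None,fx=8,fy=8,interpolation=2))
E
python3 -m pendant '[[[-0.1,1,0],0],[[0,0,0],0]]'|sed -n '1,2p;4p'; python3 -m pendant '[[[-0.1,1,0],0],[[0,0,0],0]]'|sed -n '1,2p;4p'
```

```text
clock: 15.35
tool_pos: [0.4882, -0.1498, 0.1494]
wrist_force: [-1.9, -3.4, 1.7]
clock: 15.55
tool_pos: [0.4881, -0.1488, 0.1495]
wrist_force: [-1.6, -3.6, 1.0]
```

View pics/s6.png

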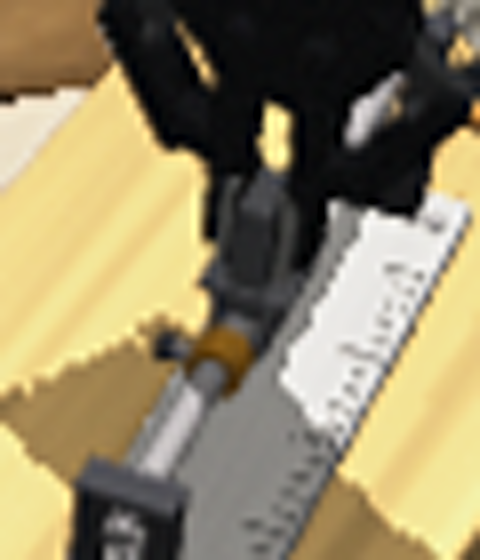

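The clip is still about 8–10 mm from the collar: plate edge at crop (245,300), collar at (220,355). I continue in 1 mm rows.

```bash
python3 -m pendant '[[[0,1,0],0],[[-0.1,1,0],0],[[0,1,0],0],[[0,0,0],0]]'|sed -n '1,2p;4p'; python3 -m pendant '[[[-0.1,1,0],0],[[0,1,0],0],[[0,0,0],0]]'|sed -n '1,2p;4p'
```

```text
clock: 15.95
tool_pos: [0.4879, -0.1456, 0.1494]
wrist_force: [-1.8, -3.6, 1.5]
clock: 16.25
tool_pos: [0.4877, -0.1437, 0.1494]
wrist_force: [-3.3, -4.2, 1.0]
```

```bash
python3 -m pendant '[[[0,1,0],0],[[0,0,0],0]]'|sed -n '1,2p;4p'
```

```text
clock: 16.45
tool_pos: [0.4877, -0.1427, 0.1493]
wrist_force: [-2.2, -3.9, 1.8]
```

```bash
python3 -m pendant '[[[0,1,0],0],[[0,0,0],0]]'|sed -n '1,2p;4p'
```

```text
clock: 16.65
tool_pos: [0.4876, -0.1418, 0.1493]
wrist_force: [-3.3, -4.0, 1.8]
```

```bash
python3 -m pendant '[[[0,1,0],0],[[0,0,0],0]]'|sed -n '1,2p;4p'
```

```text
clock: 16.85
tool_pos: [0.4875, -0.1408, 0.1493]
wrist_force: [-3.2, -5.0, 1.3]
```

```bash
python3 -m pendant '[[[-0.4,0.8,0],0],[[0,0,0],0]]'|sed -n '1,2p;4p'
```

```text
clock: 17.05
tool_pos: [0.4874, -0.14, 0.1494]
wrist_force: [-3.0, -5.0, 2.8]
```

```bash
python3 -m pendant '[[[-0.3,0.7,0],0],[[0,0,0],0]]'|sed -n '1,2p;4p'
```

```text
clock: 17.25
tool_pos: [0.4874, -0.14, 0.1496]
wrist_force: [-3.1, -5.4, 1.8]
```

```bash
python3 -m pendant '[[[-0.2,0.7,0],0],[[0,0,0],0]]'|sed -n '1,2p;4p'
```

```text
clock: 17.45
tool_pos: [0.4874, -0.1399, 0.1497]
wrist_force: [-2.5, -7.1, 1.5]
```

```bash
python3 -m pendant '[[[0,0.7,0],0],[[0,0,0],0]]'|sed -n '1,2p;4p'; python3 - <<'E'
from h import *
im=save('scene','s7a.png');cv2.imwrite('pics/s7.png',cv2.resize(im[90:160,370:430,::-1],None,fx=8,fy=8,interpolation=2))
E
```

```text
clock: 17.65
tool_pos: [0.4874, -0.1399, 0.1498]
wrist_force: [-2.6, -8.9, 1.5]
```

View pics/s7.png

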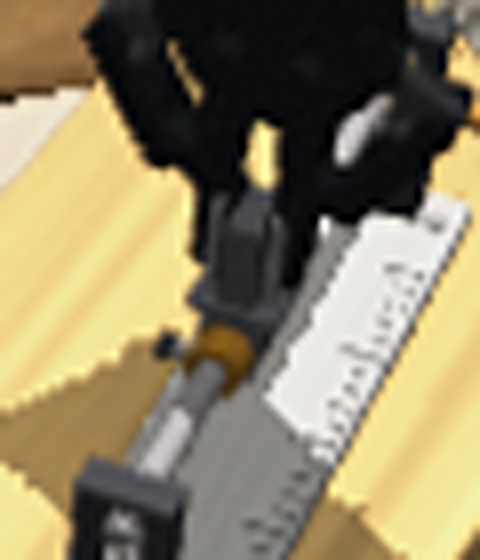

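Contact confirmed: y is stuck at -0.140 while the force rises, and there is no gap in the picture between the plate at crop (240,310) and the collar at (220,355). I relax the preload and open.

```bash
python3 -m pendant '[[[-0.5,-1,0],0],[[-0.5,-1,0.4],0],[[0,0,0],0]]'|sed -n '1,2p;4p'
```

```text
clock: 18.0
tool_pos: [0.4873, -0.1401, 0.1503]
wrist_force: [1.2, -4.8, 1.3]
```

```bash
python3 -m pendant '[[[0.3,-1,0],0],[[0,0,0],0]]'|sed -n '1,2p;4p';python3 -m pendant '[[[0,0,0],0],[[0,0,0],0],[[0,0,0],0],[[0,0,0],0],[[0,0,0],0],[[0,0,0],0]]' 36
```

```text
clock: 18.2
tool_pos: [0.4872, -0.1402, 0.15]
wrist_force: [0.8, -1.6, 1.3]
clock: 18.8
tool_pos: [0.4865, -0.1408, 0.1498]
orientation: [[0.995, -0.0, -0.1], [0.1, 0.0, 0.995], [-0.0, -1.0, 0.0]]
wrist_force: [-0.1, 0.3, -0.4]
width: 0.036
```

```bash
python3 -m pendant '[[[0,0,4],0],[[0,0,10],0],[[0,0,20],0],[[0,0,35],0],[[0,0,40],0],[[0,0,40],0],[[0,-40,10],0],[[0,-45,0],0],[[0,-45,0],0],[[0,-30,0],0],[[0,0,0],0],[[0,0,0],0]]'; python3 - <<'E'
from fit import *
im=save('scene','s8a.png');t=save('top','t8a.png')
cv2.imwrite('pics/s8.png',cv2.resize(im[90:160,370:430,::-1],None,fx=8,fy=8,interpolation=2))
cv2.imwrite('pics/t8.png',cv2.resize(t[195:245,395:500,::-1],None,fx=7,fy=7,interpolation=2))
E
```

```text
clock: 20.0
tool_pos: [0.4864, -0.3013, 0.3093]
orientation: [[0.995, 0.0, -0.098], [0.098, 0.001, 0.995], [0.0, -1.0, 0.001]]
wrist_force: [-0.4, 0.2, 0.4]
width: 0.0363
```

View pics/s8.png

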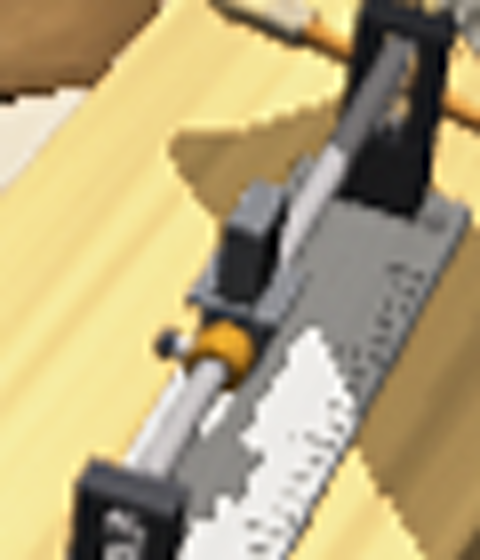

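View pics/t8.png

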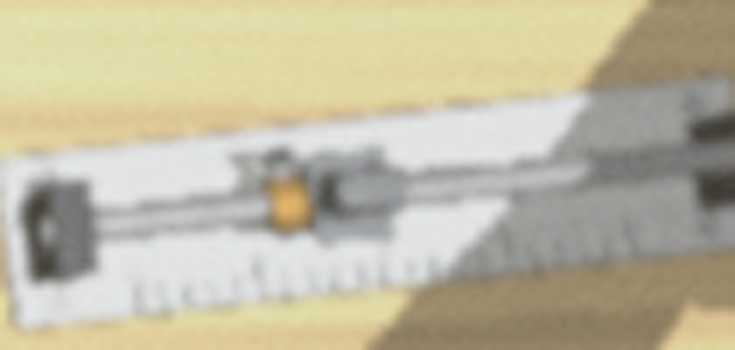

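The clip stands upright against the collar: clip fin at crop (245,240), collar at (220,350). In the top crop the collar's edge is at 312 and the plate's edge at about 317, which is contact or a gap under 1 mm. The arm drifted -0.6 mm in y as it released. There is plenty of time, so I re-grip lightly to check that the clip is touching.

```bash
python3 -m pendant '[[[0,30,0],0],[[0,45,0],0],[[0,45,-10],0],[[0,35,-40],0],[[0,5,-40],0],[[0,0,-35],0],[[0,0,-20],0],[[0,0,-8],0],[[0,0,-4],0],[[0,0,0],0],[[0,0,0],0]]' 36
```

```text
clock: 21.2
tool_pos: [0.4875, -0.1433, 0.1561]
orientation: [[0.995, 0.003, -0.1], [0.1, -0.001, 0.995], [0.003, -1.0, -0.001]]
wrist_force: [-0.6, 0.1, -0.2]
width: 0.0362
```

```bash
python3 -m pendant '[[[-0.3,2,-3],0],[[0,0,0],0],[[0,0,0],0]]' 36|sed -n '1,2p;4p'; python3 -m pendant '[[[0,0,0],0],[[0,0,0],0],[[0,0,0],0],[[0,0,0],0],[[0,0,0],0]]' 5|sed -n '1,2p;4,5p'; python3 -m pendant '[[[0,0.7,0],0],[[0,0,0],0]]'|sed -n '1,2p;4p'
```

```text
clock: 21.5
tool_pos: [0.4864, -0.1411, 0.1517]
wrist_force: [0.4, -0.0, 0.1]
clock: 22.0
tool_pos: [0.4866, -0.1411, 0.1516]
wrist_force: [1.4, -0.3, 1.7]
width: 0.0133
clock: 22.2
tool_pos: [0.4866, -0.141, 0.1516]
wrist_force: [0.6, -1.0, 2.3]
```

```bash
python3 -m pendant '[[[0,0.7,0],0],[[0,0,0],0]]'|sed -n '1,2p;4p'
```

```text
clock: 22.4
tool_pos: [0.4866, -0.1409, 0.1516]
wrist_force: [1.0, -4.4, -0.2]
```

```bash
python3 -m pendant '[[[0,0.7,0],0],[[0,0,0],0]]'|sed -n '1,2p;4p'
```

```text
clock: 22.6
tool_pos: [0.4866, -0.1408, 0.1517]
wrist_force: [1.0, -5.8, 1.5]
```

```bash
python3 -m pendant '[[[0,0.7,0],0],[[0,0,0],0]]'|sed -n '1,2p;4p'
```

```text
clock: 22.8
tool_pos: [0.4866, -0.1408, 0.1517]
wrist_force: [1.3, -8.5, 0.8]
```

```bash
python3 -m pendant '[[[0,0.6,0],0],[[0,0,0],0]]'|sed -n '1,2p;4p'
```

```text
clock: 23.0
tool_pos: [0.4866, -0.1407, 0.1517]
wrist_force: [1.2, -9.8, -0.6]
```

The force rose to 9.8 N, above the sliding friction, with only 0.4 mm of movement, so the clip is against the collar. I ease off part of the push, still slightly towards the collar, and release.

```bash
python3 -m pendant '[[[-0.2,-1.4,0],0],[[0,0,0],0]]'|sed -n '1,2p;4p';python3 -m pendant '[[[0,0,0],0],[[0,0,0],0],[[0,0,0],0],[[0,0,0],0],[[0,0,0],0]]' 36|sed -n '1,2p;4,5p'; python3 -m pendant '[[[0,0,4],0],[[0,0,10],0],[[0,0,20],0],[[0,0,35],0],[[0,0,40],0],[[0,0,40],0],[[0,-40,10],0],[[0,-45,0],0],[[0,-45,0],0],[[0,-30,0],0],[[0,0,0],0],[[0,0,0],0]]'|sed -n '1,2p;4,5p'; python3 - <<'E'
from fit import *
im=np.mean([eyes.get_image('scene') for _ in range(3)],0).astype(np.uint8);t=np.mean([eyes.get_image('top') for _ in range(4)],0).astype(np.uint8)
save('scene','s9full.png',im)
a=cv2.resize(im[90:160,370:430,::-1],(400,467),interpolation=2)
b=cv2.resize(t[195:245,395:495,::-1],(800,400),interpolation=2)
cv2.imwrite('pics/s9.png',a);cv2.imwrite('pics/t9.png',b)
E
```

```text
clock: 23.2
tool_pos: [0.4866, -0.1408, 0.1517]
wrist_force: [0.9, -6.4, 0.5]
clock: 23.7
tool_pos: [0.4858, -0.1386, 0.1511]
wrist_force: [0.0, 0.4, 0.3]
width: 0.0361
clock: 24.9
tool_pos: [0.4859, -0.2993, 0.3107]
wrist_force: [0.1, 0.8, -0.4]
width: 0.0364
```

View pics/s9.png

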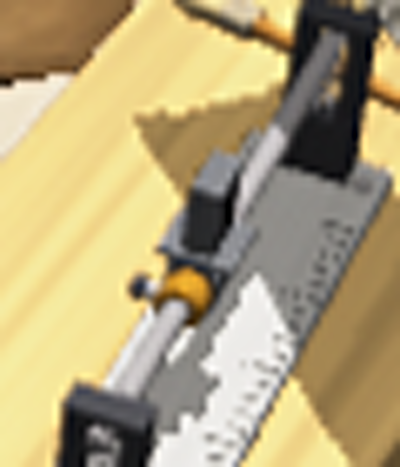

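View pics/t9.png

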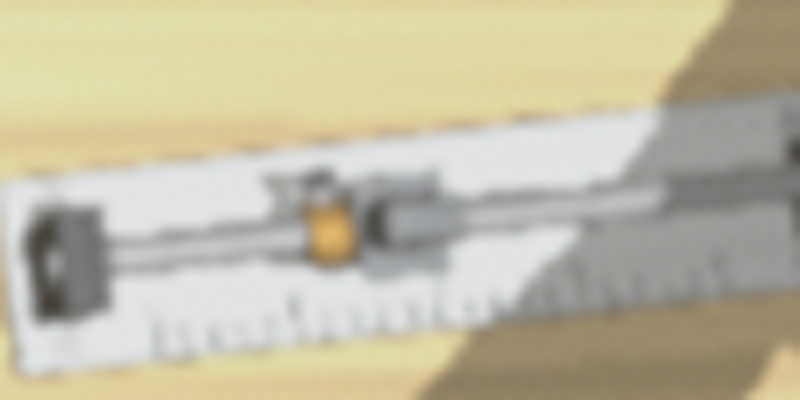

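View pics/s9full.png

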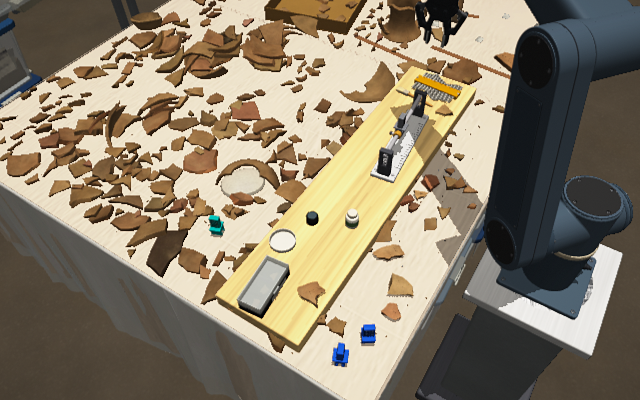

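The clip is upright against the collar, the bottle (352,217), loupe (312,218) and dish (283,240) haven't moved, and the arm is clear. I hand the job in.

```bash
python3 -c "
from rig import sign_off
print(sign_off())"
```

```text
the job is handed in; nothing more can be done
None
```

The grey clip is snapped onto the rod and rests upright against the stop collar. The job was handed in at about 25 s on the robot's clock, with the arm clear of everything.

- **Press:** I pressed it on about 60 mm clear of the collar face. The force peaked at 12.3 N, then fell to 7.1 N at the snap. I took one further 1 mm step to 8.6 N, then let the rod rise. By its spring rate the rod went down about 18 mm at most, against the 30 mm stop.
- **Slide:** I slid it to the collar, in steps of about 1 mm near the end, until its position held still while the force rose.
- **Contact check:** The arm drifted 0.6 mm as it first released, and the top picture could not rule out a gap of up to about 1 mm. I gripped the clip again and pushed gently. It moved only about 0.4 mm as the force rose to 9.8 N, more than the friction felt while sliding, so I take it as touching.
- **Not confirmed:** The arm moved 2 mm towards the collar as it let go the second time. The final pictures show the clip upright against the collar, but they resolve a gap only to about 1 mm.
- **Surroundings:** The bottle, loupe and dish are where they were in the first picture.

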